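Free the stuck cap of the oil can

ROBOT

A 7-joint arm with a two-finger parallel gripper is mounted at the origin on the work surface. World frame = base frame: x ahead of the robot, y to its left, z up, the work surface at z = 0. Lengths are in m, angles in rad, forces in N, time in s.
With the tool pointing down it reaches from about 0.4 to 0.75 m from the base axis. Payload 19.5 kg.
Tool frame: the origin (TCP) lies at the very end of the fingers, on their centre line; the grasp point (between the pads) lies 19 mm behind it (bot.pinch_z is the distance from the TCP to the grasp point, in m); z points along the fingers, y is the line along which they close (so a half turn about z gives the same grasp; the last joint's range is limited). The gripper opens to 85 mm and grips with 20 to 120 N. Pads are 22 mm wide; open, the fingers measure 114 mm over their backs; the gripper's body (76 mm by 85 mm) begins 54 mm behind the grasp point. The pads swing forward as they close: fully open they stand 13 mm farther back than shut.
Start: joints at [1.084, 0.707, -0.028, 1.485, 0.022, 0.951, -0.075], TCP at [0.247, -0.519, 0.231] pointing down, gripper open.
Joint ranges: [-2.71, 2.71], [-0.32, 2.16], [-1.57, 1.52], [0, 2.45], [-1.46, 4.6], [0, 2.02], [-2.83, 2.83]. Speed limits (rad/s): [1.89, 1.89, 2.57, 2.57, 3.01, 3.01, 3.01].

INTERFACE

Orientations are given as a unit quaternion [w, x, y, z].
In Python, from bench import bot gives the robot as it stands.
- The arm moves only by the tool step_arm, never from a script. Its argument "deltas" is text: rows parted by semicolons, each of 7 numbers parted by spaces: the closure, from 0 (fully open) to 1 (shut), then the shift along the world's x, y, z scaled (see below), then the turn, a rotation vector about the world's x, y, z scaled (see below). In form: fingers x y z wx wy wz; .... A call has 1 to 12 rows; each row is the pose to reach, as a shift and turn from the pose commanded when the call began; what a row does not reach only later rows make up. The controller multiplies each number of a shift by 0.3 m and each number of a turn by 30 degrees. A row lasts 1/8 s, in which the tool goes at most 62.5 mm and 10.7 degrees, less where a joint would pass 70% of its speed; a pose out of reach is approached as far as the arm can. A call with a number of a shift or a turn outside -1 to 1 is refused whole. A call with a gripper value outside its range is refused whole. The fingers move at their own pace and stop on an object; "force" is the grip in N (left out, the last holds). Time passes only in rows, so rows that repeat a pose let the fingers close. It gives the time, the measured TCP pose, the force, the opening and the grip force at its end, in the units of the state.
- bot.state(): the state, without advancing time (a new reading comes with each control period).
- bot.camera(name): name is "scene" or "top" or "wrist"; returns a dict with "pixels" (480x640x3 uint8, red, green, blue), "intrinsics" (3x3 intrinsics, pixels), "view" (4x4, takes a point from world to camera coordinates). Camera axes: x right, y down, z forward; pixel columns grow to the right and rows downward; lengths in m; the calibration is good to about 2 mm. The wrist camera is an equidistant fisheye: a pixel r from the principal point sees the ray r / f radians off the axis. A picture is of the moment at which its call begins. There is no depth.
- bot.sign_off(): hands the job in; it is judged then, once.
The state is a dict: "time_s": time; "joint_pos": joint angles; "qd": joint speeds; "joint_efforts": joint torques, N m; "tcp_pos": TCP position; "ee_rot": TCP orientation; "contact_force": force on the tool from outside, world axes, zero at the start; "moment": the same for the moment, N m; "finger_gap": opening from 0.0 (shut) to 1.0 (fully open); "gripper_force": force on a finger pad.
Only numpy, scipy, OpenCV 4.12 (cv2) and the standard library are available. Lean on these libraries where they do the work, as an engineer would, in place of code of your own. Each camera call takes 0.05 s, during which the arm holds its last target. There are 200 camera calls.

TASK

The cap of the squat can of wood oil is stuck with dried oil: break it loose with a short firm anticlockwise twist, then turn it on easily until its lugs come up against their end stop, without forcing it there or pulling before it is free, and lift it straight off. Lower the cap, open side down, onto the middle of the flat square plywood board and let go only when it rests there. Leave everything else on the bench where it is.

Things in the scene. Friction and masses are not known exactly. Their poses are not given: they have to be found in the camera images.
- can: squat bare steel can, 95 diameter, held fast in a pale square wooden block (124 x 124 x 32 high) screwed to the bench: it cannot move or turn. It stands left or right on the bench. Origin: centre of the block's underside on the bench, z up along the axis of can and cap. Rigid; cap and can may press on each other with at most 60 N, all contacts added up
- cap: black ribbed round cap, 54 diameter, 28 high, about 60 g, open below; origin at the centre of its open underside, z up to its closed top. Screwed on, its underside is 72 above the can's origin; it has about 1.5 of sideways play. It opens anticlockwise seen from above (its yaw grows) and cannot turn clockwise from its start
- cap_top (a point): centre of the cap's closed top, 28 above its underside, 100 above the bench at the start. For the first 12 to 23 degrees dried oil holds the cap: it takes about 0.4 to 0.8 N m to turn. After that it turns almost freely (under 0.15 N m) until it touches its end stop. The cap lifts off only from 2 degrees before touching the stop to the end of the stop's spring; lift 25 to clear
- neck_top (a point): centre of the neck's top (34 diameter, inside the cap), 93 above the bench. Two lugs in the cap, as in a jam-jar lid, catch under the rim until it touches an end stop 35 to 105 degrees from its start (unseen, differs each time). The stop gives springily for 6 degrees (0.1 to 0.45 N m), then is rigid.
- cap_tab (a point): outer end of one of two tabs at the cap's foot (its +y and -y sides), 31 from its axis, 6 high; the dried oil holds these. Keep the fingertips at least 10 above the cap's underside to clear them
- shoulder (a point): centre of the can's flat shoulder, 70 above the bench; brown dried crusts up to 7 high stand on it round the cap's foot, out to 45 from the axis
- board: flat square piece of plywood, 130 x 130 x 18 thick, fixed to the bench, lying bare on the other side of the bench from the can; origin at the centre of its underside on the bench, top face 18 above it
- block_tall: bystander: upright pale wood block, 70 x 70 x 130 tall; origin at the middle of its underside. Leave it alone
- block_low: bystander: pale wood block, 100 x 75 x 70 tall; origin at the middle of its underside. Leave it alone
- mallet: bystander: wooden mallet lying flat, head 60 x 110 x 60, shaft 26 thick and 200 long, origin where the shaft enters the head. Leave it alone
- screwdriver_small: bystander: screwdriver with a dark wood handle 26 thick, 190 long over all, lying between the can's place and the board's; origin at the middle of its underside. Leave it alone
- paintbrush: bystander: paintbrush, 200 long, lying flat; origin at the middle of its underside. Leave it alone
- glue: bystander: white bottle, 60 diameter x 170 tall; origin at the middle of its underside. Leave it alone
- mug: bystander: white cup, 80 diameter x 90 tall; origin at the middle of its underside. Leave it alone
Things that resemble listed ones, but are neither listed nor needed, are in the scene too. Of the things like the board, leave any that is blue; of the rest the smaller one is meant.

How it is judged:
By the outcome, as a careful person would: the job done as asked, in the order asked, and still so for the second after the job is handed in, with the robot touching nothing.
It also fails if it takes over 72 s, if anything falls off the work surface, if the arm or the gripper's body presses on something with over 40 N, if the wrist force passes 120 N, or if a joint passes its speed limit or range.

## Working session

There is one attempt and no reset: what is moved stays moved. The work goes in short steps, Python scripts to look and compute and a tool call to move; the robot and the scene stay as the last step left them, time stands still between calls to the robot, and variables do not carry over. Pictures are saved under pics/ and viewed, at most 10 in all, crops included, and the job is handed in when it is done.

Besides the shell and the picture viewer there is one more tool, called by a JSON object that holds its "name" and its "arguments". step_arm: Moves the arm, as the interface text tells. Shifts and turns lie within -1 to 1; 1 stands for 0.3 m of shift or 30 degrees of turn. Its arguments: {"type":"object","properties":{"deltas":{"type":"string"},"force":{"type":"number"}},"required":["deltas"]}

```bash
mkdir -p pics; ls
python3 - <<'E'
from bench import bot
import cv2,numpy as np
s=bot.state();print(s)
for n in("scene","top"):
    c=bot.camera(n);cv2.imwrite(f"pics/{n}0.png",c["pixels"][:,:,::-1]);print(n,c["intrinsics"],np.round(c["view"],4).tolist())
E
```

```text
pics
{'time_s': 0.0, 'joint_pos': array([ 1.08431903,  0.70709916, -0.02761831,  1.48500263,  0.02198157,
        0.9509084 , -0.0755045 ]), 'qd': array([-0.00055194,  0.00098701, -0.00078088, -0.00043776,  0.00043715,
       -0.00085225, -0.00031247]), 'joint_efforts': array([ 6.34017797e-04, -8.83205724e+01,  1.23487048e+00, -2.36172026e+01,
        1.69048458e-02,  6.37864883e-03,  9.10611362e-06]), 'tcp_pos': array([ 0.24728478, -0.51881053,  0.2308288 ]), 'ee_rot': array([-5.41769897e-04,  9.75374789e-01,  2.20553191e-01, -1.33193141e-04]), 'contact_force': array([-0.29757811, -0.2964777 , -0.27341669]), 'moment': array([-0.00309726,  0.0238104 , -0.00582636]), 'gripper_force': 0.0, 'finger_gap': 0.997886171994383}
scene [[523.46545492   0.         323.59964251]
 [  0.         523.46545492 239.58014638]
 [  0.           0.           1.        ]] [[-0.1123, 0.9937, 0.0071, 0.0573], [0.574, 0.0707, -0.8158, -0.1806], [-0.8111, -0.0875, -0.5783, 1.732], [0.0, 0.0, 0.0, 1.0]]
top [[610.94555594   0.         324.89402191]
 [  0.         610.94555594 241.70314809]
 [  0.           0.           1.        ]] [[0.0064, -1.0, 0.0016, -0.0452], [-0.9806, -0.0066, -0.1959, 0.5161], [0.196, -0.0003, -0.9806, 1.4679], [0.0, 0.0, 0.0, 1.0]]
```

View pics/scene0.png

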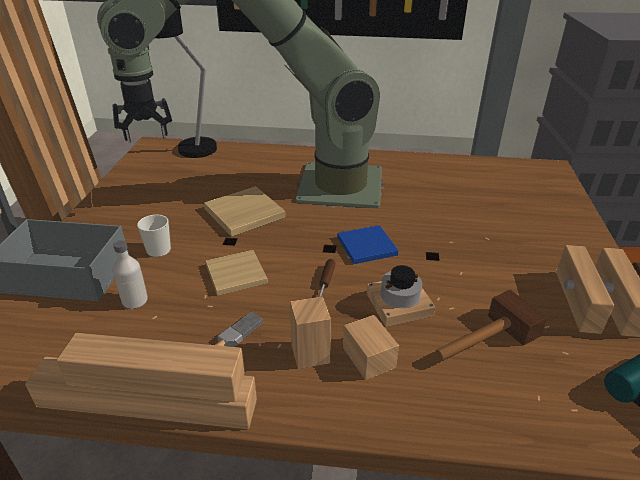

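View pics/top0.png

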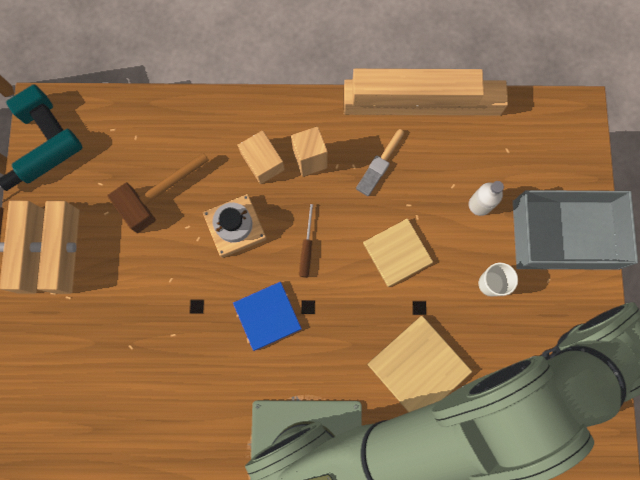

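The top view shows the can at (231,219). There are three board-like things: blue at (268,316), a larger plywood piece at (420,365) and a smaller plywood piece at (399,252). The smaller one is meant, since the blue one is excluded and the other is larger. I'll confirm it in an enlarged crop.

Run:
```python
import cv2,numpy as np
t=cv2.imread("pics/top0.png")[180:300,190:450];s=cv2.imread("pics/scene0.png")[245:325,190:450]
cv2.imwrite("pics/crop.png",cv2.resize(np.vstack([t,s]),None,fx=3,fy=3,interpolation=cv2.INTER_CUBIC))
```

```text
(no output)
```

View pics/crop.png

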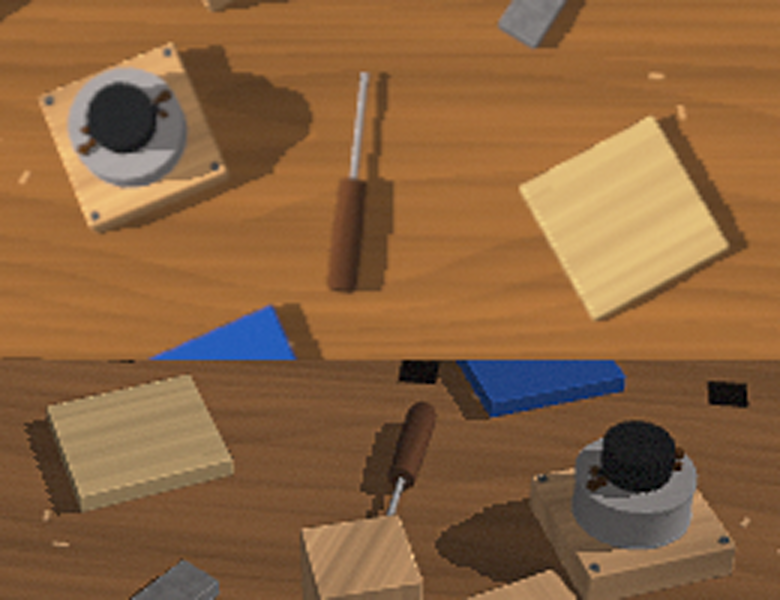

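The crop confirms it: the smaller piece is bare plywood with top corners at crop (654,118), (728,246), (597,320), (519,188). The black cap sits at crop (121,116), with brown crusts at (162,102) and (88,138). I'll triangulate these.

```bash
cat > h.py <<'E'
import numpy as np, cv2
from bench import bot
def cams():
    return {n:(lambda c:c["intrinsics"]@np.array(c["view"])[:3])(bot.camera(n)) for n in("top","scene")}
def tri(P,a,b):
    X=cv2.triangulatePoints(P["top"],P["scene"],np.array(a,float).reshape(2,1),np.array(b,float).reshape(2,1));return (X[:3]/X[3]).ravel()
def onplane(P,uv,z):
    A=np.column_stack([P[:,0],P[:,1],-np.array([*uv,1])]);return np.linalg.solve(A,-(P[:,2]*z+P[:,3]))[:2]
E
python3 - <<'E'
from h import *
P=cams()
T=lambda x,y:((x+.5)/3-.5+190,(y+.5)/3-.5+180)
S=lambda x,y:((x+.5)/3-.5+190,(y-360+.5)/3-.5+245)
print("cap",tri(P,T(121,115.5),S(639,444)),onplane(P["top"],T(121,115.5),.1),onplane(P["scene"],S(639,444),.1))
tc=[(654,118),(728,246),(597,320),(519,188)]
sc=[(83,498),(48,408),(192,377),(233,463)]
X=np.array([tri(P,T(*a),S(*b)) for a,b in zip(tc,sc)]);print(X,X.mean(0))
Y=np.array([onplane(P["top"],T(*a),.018) for a in tc]);print(Y,Y.mean(0),[np.linalg.norm(Y[i]-Y[i-1]) for i in range(4)])
Z=np.array([onplane(P["scene"],S(*a),.018) for a in sc]);print(Z.mean(0))
bl=[(170,43),(228,172),(98,231),(40,99)]
B=np.array([onplane(P["top"],T(*a),.032) for a in bl]);print(B,B.mean(0))
print("tabs",onplane(P["top"],T(162,102),.075),onplane(P["top"],T(88,138),.075))
E
```

```text
cap [0.5635725  0.18839483 0.09838306] [0.56318388 0.18849647] [0.56572504 0.18773516]
[[ 0.58402241 -0.2528235   0.0156581 ]
 [ 0.47355014 -0.31375298  0.01714019]
 [ 0.41031366 -0.20190038  0.01440463]
 [ 0.52310631 -0.13915894  0.01336074]] [ 0.49774813 -0.22690895  0.01514091]
[[ 0.58368837 -0.25340095]
 [ 0.47337571 -0.31348556]
 [ 0.41001972 -0.20229911]
 [ 0.52198127 -0.1377948 ]] [ 0.49726627 -0.22674511] [np.float64(0.1310440673717283), np.float64(0.12561466078073538), np.float64(0.12797034218290435), np.float64(0.1292137582824177)]
[ 0.50123738 -0.22569618]
[[0.64323119 0.15992423]
 [0.53125988 0.10763328]
 [0.48021463 0.21489568]
 [0.59333972 0.26847682]] [0.56201135 0.1877325 ]
tabs [0.58080403 0.15917878] [0.5500325  0.21882441]
```

The cap comes out at (0.564, 0.188), top z about 0.098 (stated 0.100). The board centre is (0.499, -0.226), sides about 128 mm, top about 0.015 (stated 0.018). Both fit the description and the reach. Next I move above the cap.

{"name": "step_arm", "arguments": {"deltas": "0 0.45 1 0 0 0 0.5;0 0.45 1 0 0 0 0.5;0 0.45 1 0 0 0 0.5;0 0.45 1 0 0 0 0.5;0 0.45 1 0 0 0 0.5;0 0.45 1 0 0 0 0.5;0 0.45 1 0 0 0 0.5"}}

```text
time_s: 1.08
tcp_pos: [0.3828, -0.2181, 0.2313]
ee_rot: [-0.0, 0.938, 0.347, 0.0]
contact_force: [-0.4, -1.5, -0.6]
finger_gap: 1.002
gripper_force: 0.0
```

{"name": "step_arm", "arguments": {"deltas": "0 0.45 1 0 0 0 0.5;0 0.45 1 0 0 0 0.5;0 0.45 1 0 0 0 0.5;0 0.45 1 0 0 0 0.5;0 0.45 1 0 0 0 0.5;0 0.45 1 0 0 0 0.5;0 0.45 1 0 0 0 0.5"}}

```text
time_s: 1.95
tcp_pos: [0.5175, 0.0803, 0.2309]
ee_rot: [0.0, 0.885, 0.465, -0.0]
contact_force: [0.3, -0.8, 0.3]
finger_gap: 0.996
gripper_force: 0.0
```

{"name": "step_arm", "arguments": {"deltas": "0 0.157 0.357 -0.04 0 0 0;0 0.157 0.357 -0.04 0 0 0;0 0.157 0.357 -0.04 0 0 0;0 0.157 0.357 -0.04 0 0 0"}}

```text
time_s: 2.45
tcp_pos: [0.5647, 0.1854, 0.2193]
ee_rot: [0.001, 0.886, 0.464, -0.0]
contact_force: [0.2, -0.7, 0.1]
finger_gap: 0.998
gripper_force: 0.0
```

Run:
```python
from h import *
s=bot.state();print(s["joint_pos"],s["tcp_pos"],s["ee_rot"])
c=bot.camera("wrist");cv2.imwrite("pics/w1.png",c["pixels"][:,:,::-1]);print(c["intrinsics"],np.round(c["view"],4).tolist())
np.savez("w1.npz",K=c["intrinsics"],V=c["view"])
```

```text
[-0.34403792  0.75067605 -0.0571123   1.42559048  0.04862887  0.96749201
 -1.0184129 ] [0.56466119 0.18543827 0.21926002] [ 5.04839890e-04  8.85642245e-01  4.64367695e-01 -4.50368532e-04]
[[371.64829954   0.         324.62844192]
 [  0.         371.64829954 239.77697628]
 [  0.           0.           1.        ]] [[0.8224, -0.5689, -0.0002, -0.3585], [-0.5477, -0.7919, 0.27, 0.4238], [-0.1538, -0.222, -0.9628, 0.4948], [0.0, 0.0, 0.0, 1.0]]
```

View pics/w1.png

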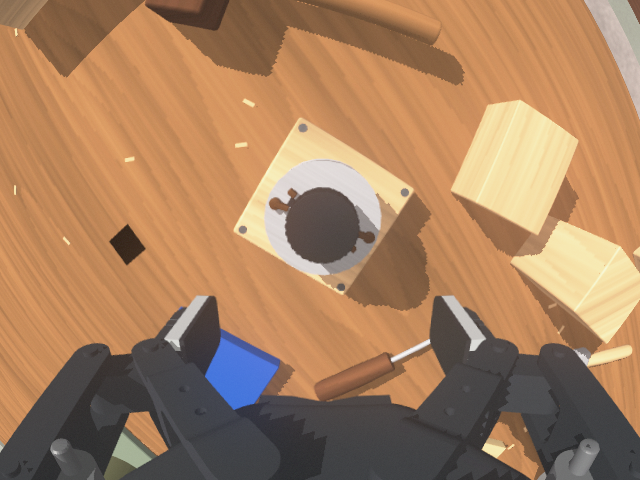

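The wrist view shows the cap centred near (322,225), with crusts at (280,204) and (368,238); the fingers straddle it. I'll fit the cap outline on the z=0.1 plane.

Run:
```python
from h import *
d=np.load("w1.npz");K,V=d["K"],d["V"];R,t=V[:3,:3],V[:3,3];C=-R.T@t;print("cam",C)
im=cv2.imread("pics/w1.png").max(2)
m=((im<75)*255).astype(np.uint8);m[:, :270]=0;m[:,375:]=0;m[:170]=0;m[280:]=0
n,l,st,ce=cv2.connectedComponentsWithStats(m);k=1+np.argmax(st[1:,4]);print(st[k],ce[k])
ct=max(cv2.findContours((l==k).astype(np.uint8),0,1)[0],key=len)[:,0].astype(float)
def ray(uv,z):
    p=(uv-K[:2,2])/K[0,0];r=np.linalg.norm(p,axis=1,keepdims=True)
    D=np.hstack([p/r*np.sin(r),np.cos(r)])@R
    return C[:2]+D[:,:2]*((z-C[2])/D[:,2:])
for z in(.1,.09): print(z,cv2.minEnclosingCircle(ray(ct,z).astype(np.float32)),cv2.fitEllipse(ray(ct,z).astype(np.float32)))
```

```text
cam [0.60303469 0.24149209 0.36193649]
[341 245   1   1   1] [341. 245.]Traceback (most recent call last):
  File "<stdin>", line 11, in <module>
cv2.error: OpenCV(4.12.0) /io/opencv/modules/imgproc/src/shapedescr.cpp:361: error: (-201:Incorrect size of input array) There should be at least 5 points to fit the ellipse in function 'fitEllipseNoDirect'
```

```bash
cat > circ.py <<'E'
from h import *
def circ(name,npz,th,box):
    d=np.load(npz);K,V=d["K"],d["V"];R,t=V[:3,:3],V[:3,3];C=-R.T@t
    im=cv2.imread(name).max(2);m=np.zeros_like(im);x0,x1,y0,y1=box
    m[y0:y1,x0:x1]=(im[y0:y1,x0:x1]<th)
    m=cv2.morphologyEx(m,cv2.MORPH_OPEN,cv2.getStructuringElement(2,(21,21)))
    n,l,st,ce=cv2.connectedComponentsWithStats(m);k=1+np.argmax(st[1:,4]);print(th,st[k],ce[k])
    ct=max(cv2.findContours((l==k).astype(np.uint8),0,1)[0],key=len)[:,0].astype(float)
    for z in(.1,.085):
        p=(ct-K[:2,2])/K[0,0];r=np.linalg.norm(p,axis=1,keepdims=True)
        D=np.hstack([p/r*np.sin(r),np.cos(r)])@R
        print(z,cv2.fitEllipse((C[:2]+D[:,:2]*((z-C[2])/D[:,2:])).astype(np.float32)))
E
python3 - <<'E'
from circ import *
print(cv2.imread("pics/w1.png")[225,270:380:5].tolist())
for th in(90,105,120): circ("pics/w1.png","w1.npz",th,(265,385,165,285))
E
```

```text
[[214, 216, 222], [217, 218, 225], [212, 214, 221], [93, 98, 114], [73, 78, 97], [71, 76, 93], [72, 77, 92], [73, 75, 90], [71, 76, 90], [72, 75, 86], [71, 73, 85], [69, 73, 82], [70, 73, 84], [69, 71, 81], [70, 72, 82], [70, 74, 84], [70, 73, 82], [69, 73, 83], [137, 139, 146], [142, 142, 151], [140, 142, 150], [208, 210, 216]]
90 [ 302  209   57   54 2285] [331.02888403 235.81706783]
0.1 ((0.5664693117141724, 0.18065398931503296), (0.03302880749106407, 0.047333989292383194), 100.13796997070312)
0.085 ((0.5643754005432129, 0.1771700531244278), (0.03492022678256035, 0.05004461109638214), 100.13794708251953)
105 [ 287  188   73   76 4291] [322.29154043 225.38056397]
0.1 ((0.5656006932258606, 0.19043050706386566), (0.052483487874269485, 0.055259644985198975), 150.2993621826172)
0.085 ((0.5634570121765137, 0.18750643730163574), (0.05548899620771408, 0.05842413380742073), 150.2993621826172)
120 [ 286  188   74   76 4367] [322.34554614 225.39981681]
0.1 ((0.5656238198280334, 0.1903914511203766), (0.052979663014411926, 0.055739626288414), 155.378173828125)
0.085 ((0.5634814500808716, 0.1874651312828064), (0.05601358413696289, 0.05893160030245781), 155.37814331054688)
```

Estimates from two sources put the cap axis at about (0.565, 0.189). I'll descend partway and check.

{"name": "step_arm", "arguments": {"deltas": "0 0 0.01 -0.2 0 0 0;0 0 0.01 -0.25 0 0 0;0 0 0.01 -0.25 0 0 0;0 0 0.01 -0.25 0 0 0;0 0 0.01 -0.25 0 0 0"}}

```text
time_s: 3.12
tcp_pos: [0.565, 0.1911, 0.1456]
ee_rot: [0.0, 0.885, 0.465, 0.001]
contact_force: [0.2, 0.1, 0.3]
finger_gap: 0.998
gripper_force: 0.0
```

Run:
```python
from circ import *
c=bot.camera("wrist");cv2.imwrite("pics/w2.png",c["pixels"][:,:,::-1]);np.savez("w2.npz",K=c["intrinsics"],V=c["view"])
print(bot.state()["tcp_pos"]);V=c["view"];print(-V[:3,:3].T@V[:3,3])
```

```text
[0.56488407 0.19112636 0.14533429]
[0.60296484 0.24694743 0.2884516 ]
```

View pics/w2.png

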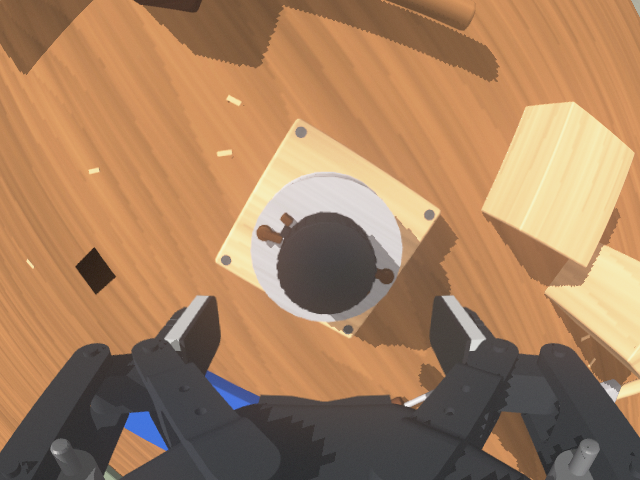

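The cap now spans about (277-377, 212-315), centred at x=326 and midway between the pads at x≈325. I'll fit the circle again.

Run:
```python
from circ import *
for th in(105,120): circ("pics/w2.png","w2.npz",th,(250,410,190,340))
```

```text
105 [ 278  213  100  101 7881] [326.54929577 263.49042   ]
0.1 ((0.5660061240196228, 0.19122514128684998), (0.05302728712558746, 0.057595908641815186), 152.74269104003906)
0.085 ((0.5630643367767334, 0.186789870262146), (0.057248055934906006, 0.06218031421303749), 152.74266052246094)
120 [ 278  213  100  101 7959] [326.58273652 263.47292373]
0.1 ((0.5660140514373779, 0.19120995700359344), (0.053283561021089554, 0.05787238851189613), 151.8792724609375)
0.085 ((0.563072919845581, 0.18677347898483276), (0.057524729520082474, 0.062478795647621155), 151.8792266845703)
```

{"name": "step_arm", "arguments": {"deltas": "0 0 -0.006 -0.1 0 0 0;0 0 -0.006 -0.18 0 0 0;0 0 -0.006 -0.21 0 0 0;0 0 -0.006 -0.21 0 0 0;0 0 -0.006 -0.21 0 0 0;0 0 -0.006 -0.21 0 0 0"}}

```text
time_s: 3.92
tcp_pos: [0.5648, 0.1894, 0.082]
ee_rot: [0.0, 0.885, 0.465, 0.001]
contact_force: [0.1, 0.4, 0.3]
finger_gap: 1.0
gripper_force: 0.0
```

{"name": "step_arm", "arguments": {"deltas": "1 0 0 0 0 0 0;1 0 0 0 0 0 0;1 0 0 0 0 0 0;1 0 0 0 0 0 0;1 0 0 0 0 0 0;1 0 0 0 0 0 0;1 0 0 0 0 0 0;1 0 0 0 0 0 0", "force": 25}}

```text
time_s: 4.92
tcp_pos: [0.5645, 0.1893, 0.0816]
ee_rot: [-0.0, 0.885, 0.466, 0.0]
contact_force: [-1.2, -0.0, 6.8]
finger_gap: 0.625
gripper_force: 25.2
```

Run:
```python
from h import *
s=bot.state()
for k in("tcp_pos","ee_rot","contact_force","moment","gripper_force","finger_gap"):print(k,np.round(s[k],4))
```

```text
tcp_pos [0.5645 0.1893 0.0816]
ee_rot [-1.000e-04  8.850e-01  4.655e-01  1.000e-04]
contact_force [-1.2309e+00 -4.0000e-04  6.7625e+00]
moment [-0.1156  0.3911  0.0009]
gripper_force 25.1755
finger_gap 0.6246
```

{"name": "step_arm", "arguments": {"deltas": "1 0 0 0 0 0 0;1 0 0 0 0 0 0;1 0 0 0 0 0 0", "force": 75}}

```text
time_s: 5.3
tcp_pos: [0.5645, 0.1894, 0.0821]
ee_rot: [-0.0, 0.885, 0.466, 0.0]
contact_force: [-5.1, -0.8, 13.8]
finger_gap: 0.609
gripper_force: 75.9
```

```bash
cat > st.py <<'E'
from h import *
s=bot.state()
for k in("time_s","tcp_pos","ee_rot","contact_force","moment","gripper_force","finger_gap"):print(k,np.round(s[k],4))
q=s["ee_rot"];print("yaw",np.degrees(2*np.arctan2(q[2],q[1])))
E
python3 st.py
```

```text
time_s 5.3
tcp_pos [0.5645 0.1894 0.0821]
ee_rot [-0.000e+00  8.850e-01  4.655e-01  2.000e-04]
contact_force [-5.116  -0.8117 13.8493]
moment [-0.3369  0.913   0.0101]
gripper_force 75.9181
finger_gap 0.6085
yaw 55.486768222167036
```

{"name": "step_arm", "arguments": {"deltas": "1 0 0 0 0 0 0.25;1 0 0 0 0 0 0.5;1 0 0 0 0 0 0.8;1 0 0 0 0 0 0.8;1 0 0 0 0 0 0.8"}}

```text
time_s: 5.92
tcp_pos: [0.5651, 0.1893, 0.0821]
ee_rot: [0.0, 0.769, 0.639, 0.001]
contact_force: [-0.5, -1.1, 11.6]
finger_gap: 0.607
gripper_force: 77.4
```

```bash
python3 st.py
```

```text
time_s 5.925
tcp_pos [0.5651 0.1893 0.0821]
ee_rot [3.000e-04 7.690e-01 6.393e-01 7.000e-04]
contact_force [-0.5026 -1.0808 11.5805]
moment [-0.2844  0.0767  0.1168]
gripper_force 77.3723
finger_gap 0.6069
yaw 79.47682153307379
```

Run:
```python
from h import *
c=bot.camera("wrist")["pixels"][:,:,::-1];t=bot.camera("top")["pixels"][:,:,::-1]
cv2.imwrite("pics/w3full.png",c);o=np.hstack([cv2.resize(c[200:440,200:440],(480,480),interpolation=2),cv2.resize(t[190:250,200:240],(320,480),interpolation=2)])
cv2.imwrite("pics/w3.png",o)
```

```text
(no output)
```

View pics/w3.png

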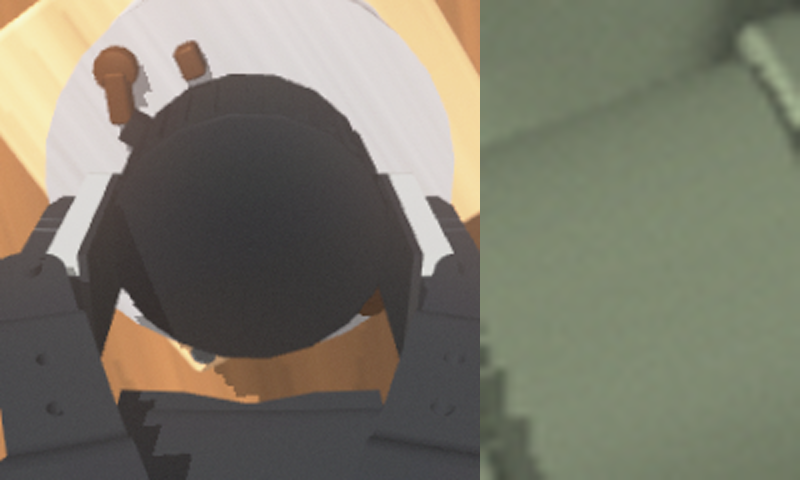

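The dark tab has turned away from its crust (crop (135,130) against crust (115,70)) and kept its place relative to the fingers, so the cap is loose without slip. I'll ease the grip and turn on to 33°, which is before any possible stop.

{"name": "step_arm", "arguments": {"deltas": "1 0 0 0 0 0 0;1 0 0 0 0 0 0.1;1 0 0 0 0 0 0.2;1 0 0 0 0 0 0.3;1 0 0 0 0 0 0.3", "force": 45}}

```text
time_s: 6.65
tcp_pos: [0.5652, 0.1891, 0.0821]
ee_rot: [0.001, 0.716, 0.698, 0.001]
contact_force: [0.3, -1.9, 11.5]
finger_gap: 0.605
gripper_force: 77.3
```

```bash
python3 st.py
```

```text
time_s 6.65
tcp_pos [0.5652 0.1891 0.0821]
ee_rot [5.000e-04 7.162e-01 6.978e-01 6.000e-04]
contact_force [ 0.2772 -1.9448 11.4785]
moment [-0.4717 -0.216   0.0196]
gripper_force 77.3274
finger_gap 0.6055
yaw 88.50887934974347
```

{"name": "step_arm", "arguments": {"deltas": "1 0 0 0 0 0 0.03;1 0 0 0 0 0 0.07;1 0 0 0 0 0 0.07"}}

```text
time_s: 7.02
tcp_pos: [0.5652, 0.189, 0.0821]
ee_rot: [0.001, 0.704, 0.711, 0.001]
contact_force: [0.3, -3.0, 11.1]
finger_gap: 0.605
gripper_force: 77.3
```

```bash
python3 st.py
```

```text
time_s 7.025
tcp_pos [0.5652 0.189  0.0821]
ee_rot [6.000e-04 7.035e-01 7.107e-01 6.000e-04]
contact_force [ 0.2753 -3.029  11.0624]
moment [-0.4668 -0.1923 -0.0407]
gripper_force 77.3069
finger_gap 0.6049
yaw 90.57947625536846
```

{"name": "step_arm", "arguments": {"deltas": "1 0 0 0 0 0 0.04;1 0 0 0 0 0 0.08;1 0 0 0 0 0 0.08"}}

```text
time_s: 7.4
tcp_pos: [0.5652, 0.189, 0.0821]
ee_rot: [0.001, 0.689, 0.725, 0.001]
contact_force: [0.2, -3.0, 10.7]
finger_gap: 0.607
gripper_force: 77.3
```

```bash
python3 st.py | grep -E 'forc|mom|yaw'
```

```text
contact_force [ 0.2107 -3.0074 10.7437]
moment [-0.5239 -0.1801  0.0111]
gripper_force 77.3044
yaw 92.97489728873828
```

{"name": "step_arm", "arguments": {"deltas": "1 0 0 0 0 0 0.04;1 0 0 0 0 0 0.07;1 0 0 0 0 0 0.07"}}

```text
time_s: 7.78
tcp_pos: [0.5652, 0.189, 0.0821]
ee_rot: [0.001, 0.675, 0.738, 0.001]
contact_force: [0.1, -2.5, 11.2]
finger_gap: 0.604
gripper_force: 77.3
```

```bash
python3 st.py | grep -E 'forc|mom|yaw'
```

```text
contact_force [ 0.0892 -2.4586 11.2094]
moment [-0.5744 -0.1629 -0.0282]
gripper_force 77.2955
yaw 95.06633775150668
```

{"name": "step_arm", "arguments": {"deltas": "1 0 0 0 0 0 0.04;1 0 0 0 0 0 0.08;1 0 0 0 0 0 0.08"}}

```text
time_s: 8.15
tcp_pos: [0.5653, 0.189, 0.0821]
ee_rot: [0.001, 0.66, 0.752, 0.001]
contact_force: [1.0, -2.4, 11.3]
finger_gap: 0.602
gripper_force: 77.3
```

```bash
python3 st.py | grep -E 'mom|yaw'
```

```text
moment [-0.4739 -0.2181 -0.0256]
yaw 97.47367889719595
```

{"name": "step_arm", "arguments": {"deltas": "1 0 0 0 0 0 0.04;1 0 0 0 0 0 0.08;1 0 0 0 0 0 0.08"}}

```text
time_s: 8.52
tcp_pos: [0.5653, 0.189, 0.0821]
ee_rot: [0.001, 0.644, 0.765, 0.001]
contact_force: [-0.0, -2.2, 12.3]
finger_gap: 0.605
gripper_force: 77.3
```

```bash
python3 st.py | grep -E 'mom|yaw'
```

```text
moment [-0.4789 -0.2472 -0.0051]
yaw 99.87322613120176
```

{"name": "step_arm", "arguments": {"deltas": "1 0 0 0 0 0 0.04;1 0 0 0 0 0 0.08;1 0 0 0 0 0 0.08"}}

```text
time_s: 8.9
tcp_pos: [0.5653, 0.189, 0.0821]
ee_rot: [0.001, 0.627, 0.779, 0.001]
contact_force: [-0.3, -2.2, 11.3]
finger_gap: 0.606
gripper_force: 77.3
```

```bash
python3 st.py | grep -E 'mom|yaw'
```

```text
moment [-0.5423 -0.2632  0.0246]
yaw 102.27331945933395
```

{"name": "step_arm", "arguments": {"deltas": "1 0 0 0 0 0 0.04;1 0 0 0 0 0 0.08;1 0 0 0 0 0 0.08"}}

```text
time_s: 9.28
tcp_pos: [0.5653, 0.189, 0.0821]
ee_rot: [0.001, 0.611, 0.792, 0.001]
contact_force: [1.1, -1.7, 11.5]
finger_gap: 0.605
gripper_force: 77.3
```

```bash
python3 st.py | grep -E 'mom|yaw'
```

```text
moment [-0.4344 -0.2734 -0.0217]
yaw 104.66937808658069
```

{"name": "step_arm", "arguments": {"deltas": "1 0 0 0 0 0 0.04;1 0 0 0 0 0 0.08;1 0 0 0 0 0 0.08"}}

```text
time_s: 9.65
tcp_pos: [0.5653, 0.189, 0.0821]
ee_rot: [0.001, 0.594, 0.804, 0.001]
contact_force: [1.1, -2.7, 11.2]
finger_gap: 0.601
gripper_force: 77.3
```

```bash
python3 st.py | grep -E 'mom|yaw'
```

```text
moment [-0.4773 -0.2657 -0.0581]
yaw 107.07141211693396
```

{"name": "step_arm", "arguments": {"deltas": "1 0 0 0 0 0 0.04;1 0 0 0 0 0 0.08;1 0 0 0 0 0 0.08"}}

```text
time_s: 10.02
tcp_pos: [0.5653, 0.1891, 0.0821]
ee_rot: [0.001, 0.577, 0.817, 0.001]
contact_force: [1.6, -1.8, 11.1]
finger_gap: 0.608
gripper_force: 77.3
```

```bash
python3 st.py | grep -E 'mom|yaw'
```

```text
moment [-0.4076 -0.3754 -0.0309]
yaw 109.47402772053489
```

{"name": "step_arm", "arguments": {"deltas": "1 0 0 0 0 0 0.04;1 0 0 0 0 0 0.08;1 0 0 0 0 0 0.08"}}

```text
time_s: 10.4
tcp_pos: [0.5653, 0.189, 0.0821]
ee_rot: [0.001, 0.56, 0.828, 0.001]
contact_force: [1.2, -2.3, 10.4]
finger_gap: 0.606
gripper_force: 77.3
```

```bash
python3 st.py | grep -E 'mom|yaw'
```

```text
moment [-0.4422 -0.3414 -0.0345]
yaw 111.87143850136367
```

{"name": "step_arm", "arguments": {"deltas": "1 0 0 0 0 0 0.04;1 0 0 0 0 0 0.08;1 0 0 0 0 0 0.08"}}

```text
time_s: 10.78
tcp_pos: [0.5653, 0.1891, 0.0821]
ee_rot: [0.001, 0.543, 0.84, 0.001]
contact_force: [0.9, -1.6, 10.4]
finger_gap: 0.606
gripper_force: 77.2
```

```bash
python3 st.py | grep -E 'mom|yaw'
```

```text
moment [-0.4146 -0.3368  0.0122]
yaw 114.27083620725685
```

{"name": "step_arm", "arguments": {"deltas": "1 0 0 0 0 0 0.04;1 0 0 0 0 0 0.08;1 0 0 0 0 0 0.08"}}

```text
time_s: 11.15
tcp_pos: [0.5654, 0.1891, 0.0821]
ee_rot: [0.001, 0.525, 0.851, 0.001]
contact_force: [0.8, -2.8, 11.0]
finger_gap: 0.604
gripper_force: 77.2
```

```bash
python3 st.py | grep -E 'mom|yaw'
```

```text
moment [-0.4407 -0.3707 -0.0422]
yaw 116.66820660466804
```

{"name": "step_arm", "arguments": {"deltas": "1 0 0 0 0 0 0.04;1 0 0 0 0 0 0.08;1 0 0 0 0 0 0.08"}}

```text
time_s: 11.52
tcp_pos: [0.5654, 0.1891, 0.0821]
ee_rot: [0.001, 0.507, 0.862, 0.001]
contact_force: [1.4, -2.6, 11.4]
finger_gap: 0.604
gripper_force: 77.2
```

```bash
python3 st.py | grep -E 'mom|yaw'
```

```text
moment [-0.391  -0.4073 -0.0055]
yaw 119.07290828741509
```

{"name": "step_arm", "arguments": {"deltas": "1 0 0 0 0 0 0.04;1 0 0 0 0 0 0.08;1 0 0 0 0 0 0.08"}}

```text
time_s: 11.9
tcp_pos: [0.5654, 0.1891, 0.0821]
ee_rot: [0.001, 0.489, 0.872, 0.001]
contact_force: [2.1, -2.4, 10.5]
finger_gap: 0.605
gripper_force: 77.2
```

```bash
python3 st.py | grep -E 'mom|yaw'
```

```text
moment [-0.3459 -0.467   0.0149]
yaw 121.4714413381814
```

{"name": "step_arm", "arguments": {"deltas": "1 0 0 0 0 0 0.04;1 0 0 0 0 0 0.08;1 0 0 0 0 0 0.08"}}

```text
time_s: 12.28
tcp_pos: [0.5654, 0.1891, 0.0821]
ee_rot: [0.001, 0.47, 0.882, 0.001]
contact_force: [0.7, -2.4, 9.6]
finger_gap: 0.607
gripper_force: 77.2
```

```bash
python3 st.py | grep -E 'mom|yaw'
```

```text
moment [-0.3538 -0.4344 -0.0459]
yaw 123.87210593386345
```

{"name": "step_arm", "arguments": {"deltas": "1 0 0 0 0 0 0.04;1 0 0 0 0 0 0.08;1 0 0 0 0 0 0.08"}}

```text
time_s: 12.65
tcp_pos: [0.5654, 0.1891, 0.0821]
ee_rot: [0.001, 0.452, 0.892, 0.001]
contact_force: [1.9, -2.6, 10.6]
finger_gap: 0.605
gripper_force: 77.2
```

```bash
python3 st.py | grep -E 'mom|yaw'
```

```text
moment [-0.3488 -0.4385 -0.0944]
yaw 126.27283458789496
```

{"name": "step_arm", "arguments": {"deltas": "1 0 0 0 0 0 0.04;1 0 0 0 0 0 0.08;1 0 0 0 0 0 0.08"}}

```text
time_s: 13.02
tcp_pos: [0.5654, 0.1892, 0.0821]
ee_rot: [0.001, 0.433, 0.901, 0.001]
contact_force: [1.6, -2.5, 10.6]
finger_gap: 0.604
gripper_force: 77.2
```

```bash
python3 st.py | grep -E 'mom|yaw'
```

```text
moment [-0.32   -0.4192 -0.0337]
yaw 128.673307994572
```

```bash
cat > m.py <<'E'
from h import *
m=[]
for i in range(4):
    m.append(bot.state()["moment"][2]); bot.camera("wrist") if i<3 else 0
q=bot.state()["ee_rot"];print("Mz",np.round(np.mean(m),3),np.round(m,3),"turned",round(np.degrees(2*np.arctan2(q[2],q[1]))-55.49,2))
E
python3 m.py
```

```text
Mz -0.008 [-0.034 -0.024  0.005  0.019] turned 73.17
```

{"name": "step_arm", "arguments": {"deltas": "1 0 0 0 0 0 0.04;1 0 0 0 0 0 0.08;1 0 0 0 0 0 0.08"}}

```text
time_s: 13.55
tcp_pos: [0.5654, 0.1892, 0.0821]
ee_rot: [0.001, 0.414, 0.91, 0.001]
contact_force: [2.6, -1.8, 9.9]
finger_gap: 0.604
gripper_force: 77.2
```

```bash
python3 m.py
```

```text
Mz -0.019 [ 0.002  0.001 -0.017 -0.063] turned 75.56
```

{"name": "step_arm", "arguments": {"deltas": "1 0 0 0 0 0 0.04;1 0 0 0 0 0 0.08;1 0 0 0 0 0 0.08"}}

```text
time_s: 14.08
tcp_pos: [0.5655, 0.1892, 0.0821]
ee_rot: [0.001, 0.395, 0.919, 0.001]
contact_force: [1.1, -2.2, 10.2]
finger_gap: 0.609
gripper_force: 77.2
```

```bash
python3 m.py
```

```text
Mz -0.022 [ 0.01  -0.031 -0.002 -0.064] turned 77.97
```

{"name": "step_arm", "arguments": {"deltas": "1 0 0 0 0 0 0.04;1 0 0 0 0 0 0.08;1 0 0 0 0 0 0.08"}}

```text
time_s: 14.6
tcp_pos: [0.5654, 0.1892, 0.0821]
ee_rot: [0.001, 0.376, 0.927, 0.001]
contact_force: [1.1, -1.4, 9.7]
finger_gap: 0.607
gripper_force: 77.2
```

```bash
python3 m.py
```

```text
Mz -0.04 [-0.015 -0.04  -0.08  -0.023] turned 80.36
```

{"name": "step_arm", "arguments": {"deltas": "1 0 0 0 0 0 0.04;1 0 0 0 0 0 0.08;1 0 0 0 0 0 0.08"}}

```text
time_s: 15.12
tcp_pos: [0.5654, 0.1892, 0.0821]
ee_rot: [0.001, 0.356, 0.934, 0.001]
contact_force: [1.7, -1.8, 10.3]
finger_gap: 0.602
gripper_force: 77.2
```

```bash
python3 m.py
```

```text
Mz -0.045 [-0.004 -0.088 -0.063 -0.024] turned 82.76
```

{"name": "step_arm", "arguments": {"deltas": "1 0 0 0 0 0 0.04;1 0 0 0 0 0 0.08;1 0 0 0 0 0 0.08"}}

```text
time_s: 15.65
tcp_pos: [0.5654, 0.1892, 0.0821]
ee_rot: [0.001, 0.337, 0.942, 0.001]
contact_force: [2.7, -1.3, 10.0]
finger_gap: 0.606
gripper_force: 77.2
```

```bash
python3 m.py
```

```text
Mz -0.021 [-0.038 -0.042 -0.001 -0.004] turned 85.16
```

{"name": "step_arm", "arguments": {"deltas": "1 0 0 0 0 0 0.04;1 0 0 0 0 0 0.08;1 0 0 0 0 0 0.08"}}

```text
time_s: 16.18
tcp_pos: [0.5654, 0.1893, 0.0821]
ee_rot: [0.001, 0.317, 0.949, 0.001]
contact_force: [3.0, -0.8, 10.6]
finger_gap: 0.604
gripper_force: 77.2
```

```bash
python3 m.py
```

```text
Mz -0.042 [-0.024 -0.028 -0.088 -0.027] turned 87.57
```

{"name": "step_arm", "arguments": {"deltas": "1 0 0 0 0 0 0.04;1 0 0 0 0 0 0.08;1 0 0 0 0 0 0.08"}}

```text
time_s: 16.7
tcp_pos: [0.5654, 0.1893, 0.0821]
ee_rot: [0.001, 0.297, 0.955, 0.001]
contact_force: [2.8, -1.4, 10.1]
finger_gap: 0.607
gripper_force: 77.2
```

```bash
python3 m.py
```

```text
Mz -0.024 [-0.013 -0.03  -0.045 -0.007] turned 89.96
```

{"name": "step_arm", "arguments": {"deltas": "1 0 0 0 0 0 0.04;1 0 0 0 0 0 0.08;1 0 0 0 0 0 0.08"}}

```text
time_s: 17.23
tcp_pos: [0.5655, 0.1893, 0.0821]
ee_rot: [0.001, 0.277, 0.961, 0.001]
contact_force: [2.4, -0.8, 9.6]
finger_gap: 0.604
gripper_force: 77.2
```

```bash
python3 m.py
```

```text
Mz -0.029 [-0.037 -0.012 -0.059 -0.007] turned 92.36
```

{"name": "step_arm", "arguments": {"deltas": "1 0 0 0 0 0 0.04;1 0 0 0 0 0 0.08;1 0 0 0 0 0 0.08"}}

```text
time_s: 17.75
tcp_pos: [0.5655, 0.1893, 0.0821]
ee_rot: [0.001, 0.257, 0.967, 0.001]
contact_force: [2.1, -1.0, 9.9]
finger_gap: 0.604
gripper_force: 77.2
```

```bash
python3 m.py
```

```text
Mz -0.039 [-0.057 -0.05  -0.019 -0.03 ] turned 94.76
```

{"name": "step_arm", "arguments": {"deltas": "1 0 0 0 0 0 0.04;1 0 0 0 0 0 0.08;1 0 0 0 0 0 0.08"}}

```text
time_s: 18.27
tcp_pos: [0.5655, 0.1893, 0.0821]
ee_rot: [0.001, 0.236, 0.972, 0.0]
contact_force: [2.3, -1.4, 10.4]
finger_gap: 0.605
gripper_force: 77.2
```

```bash
python3 m.py
```

```text
Mz -0.027 [ 0.008 -0.049 -0.039 -0.028] turned 97.17
```

{"name": "step_arm", "arguments": {"deltas": "1 0 0 0 0 0 0.04;1 0 0 0 0 0 0.08;1 0 0 0 0 0 0.08"}}

```text
time_s: 18.8
tcp_pos: [0.5655, 0.1893, 0.0821]
ee_rot: [0.001, 0.216, 0.976, 0.0]
contact_force: [2.9, -0.3, 10.6]
finger_gap: 0.606
gripper_force: 77.1
```

```bash
python3 m.py
```

```text
Mz -0.168 [-0.148 -0.157 -0.182 -0.183] turned 99.56
```

Torque jumped to 0.17 N m at 99.6°, so the cap is against the end stop and only lightly into its spring. I'll lift slowly.

{"name": "step_arm", "arguments": {"deltas": "1 0 0 0.01 0 0 0;1 0 0 0.02 0 0 0;1 0 0 0.03 0 0 0;1 0 0 0.03 0 0 0"}}

```text
time_s: 19.45
tcp_pos: [0.5645, 0.189, 0.0905]
ee_rot: [0.0, 0.216, 0.976, -0.0]
contact_force: [1.0, -0.1, 0.2]
finger_gap: 0.603
gripper_force: 76.1
```

```bash
python3 st.py
```

```text
time_s 19.45
tcp_pos [0.5645 0.189  0.0905]
ee_rot [ 0.000e+00  2.158e-01  9.764e-01 -2.000e-04]
contact_force [ 1.0235 -0.1467  0.1693]
moment [ 0.0345 -0.1643  0.0079]
gripper_force 76.1251
finger_gap 0.6027
yaw 155.0807612277128
```

The cap is free with zero load. I'll continue up and look.

{"name": "step_arm", "arguments": {"deltas": "1 0 0 0.07 0 0 0;1 0 0 0.15 0 0 0;1 0 0 0.25 0 0 0;1 0 0 0.3 0 0 0;1 0 0 0.3 0 0 0"}}

```text
time_s: 20.08
tcp_pos: [0.5646, 0.1892, 0.1805]
ee_rot: [0.0, 0.216, 0.976, 0.0]
contact_force: [-0.4, -0.5, -0.7]
finger_gap: 0.6
gripper_force: 76.1
```

```bash
python3 st.py
python3 - <<'E'
from h import *
c=bot.camera("wrist")["pixels"][:,:,::-1];t=bot.camera("scene")["pixels"][:,:,::-1]
cv2.imwrite("pics/w4.png",np.hstack([cv2.resize(c[160:460,170:470],(400,400)),cv2.resize(t[190:330,330:470],(400,400),interpolation=2)]))
E
```

```text
time_s 20.075
tcp_pos [0.5646 0.1892 0.1805]
ee_rot [3.000e-04 2.158e-01 9.764e-01 0.000e+00]
contact_force [-0.4225 -0.4579 -0.7278]
moment [ 0.0795  0.0025 -0.0179]
gripper_force 76.0736
finger_gap 0.6001
yaw 155.07549378582019
```

View pics/w4.png

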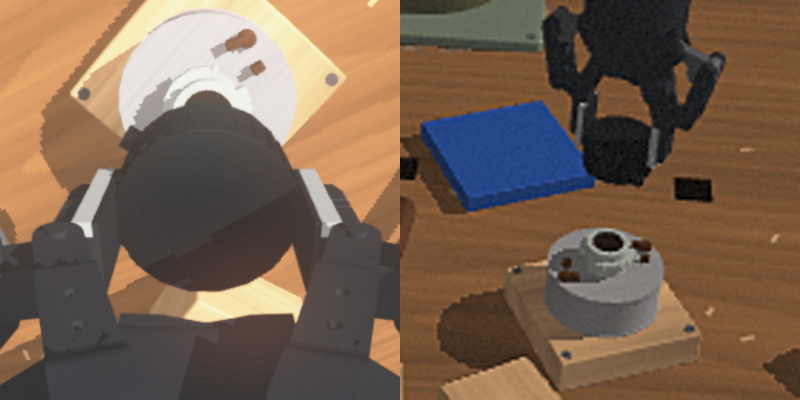

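The cap is off and upright in the fingers; the bare neck and crusts stay on the can. I'll carry it to the board.

{"name": "step_arm", "arguments": {"deltas": "1 -0.109 -0.692 0 0 0 0;1 -0.109 -0.692 0 0 0 0;1 -0.109 -0.692 0 0 0 0;1 -0.109 -0.692 0 0 0 0;1 -0.109 -0.692 0 0 0 0"}}

```text
time_s: 20.8
tcp_pos: [0.5313, -0.0202, 0.1793]
ee_rot: [-0.001, 0.217, 0.976, -0.0]
contact_force: [0.8, 0.9, -0.6]
finger_gap: 0.609
gripper_force: 76.1
```

{"name": "step_arm", "arguments": {"deltas": "1 -0.109 -0.692 0 0 0 0;1 -0.109 -0.692 0 0 0 0;1 -0.109 -0.692 0 0 0 0;1 -0.109 -0.692 0 0 0 0;1 -0.109 -0.692 0 0 0 0;1 -0.109 -0.692 0 0 0 0"}}

```text
time_s: 21.55
tcp_pos: [0.4996, -0.2243, 0.1799]
ee_rot: [-0.0, 0.215, 0.977, 0.0]
contact_force: [0.2, -0.0, -0.1]
finger_gap: 0.609
gripper_force: 76.1
```

```bash
python3 st.py
python3 - <<'E'
from h import *
c=bot.camera("wrist");cv2.imwrite("pics/w5.png",c["pixels"][:,:,::-1]);np.savez("w5.npz",K=c["intrinsics"],V=c["view"])
E
```

```text
time_s 21.55
tcp_pos [ 0.4996 -0.2243  0.1799]
ee_rot [-2.000e-04  2.148e-01  9.767e-01  4.000e-04]
contact_force [ 0.1549 -0.0208 -0.0679]
moment [ 0.0701 -0.0121  0.0009]
gripper_force 76.1007
finger_gap 0.6094
yaw 155.19064356191348
```

View pics/w5.png

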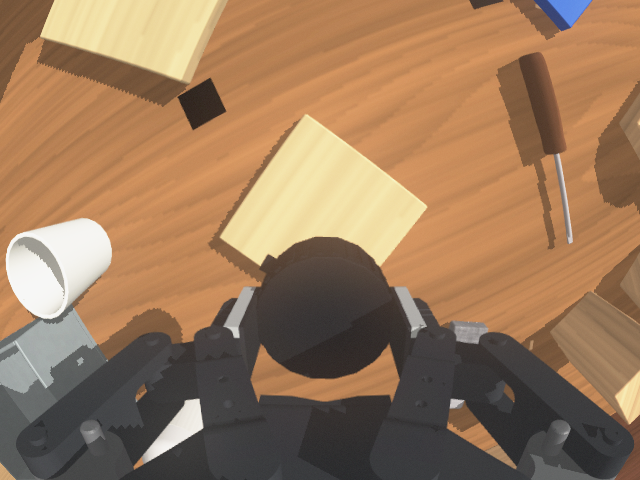

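The board's top corners are visible at (306,114), (427,207) and (220,238); the last two are diagonal, so their midpoint gives the centre.

```bash
python3 - <<'E'
from h import *
d=np.load("w5.npz");K,V=d["K"],d["V"];R,t=V[:3,:3],V[:3,3];C=-R.T@t
uv=np.array([[306,114],[427,207],[220,238]],float)
p=(uv-K[:2,2])/K[0,0];r=np.linalg.norm(p,axis=1,keepdims=True)
D=np.hstack([p/r*np.sin(r),np.cos(r)])@R
X=C[:2]+D[:,:2]*((.018-C[2])/D[:,2:]);print(X,(X[1]+X[2])/2,np.linalg.norm(X[0]-X[1:],axis=1))
E
python3 st.py|grep tcp
```

```text
[[ 0.41235348 -0.20075205]
 [ 0.52458552 -0.13978759]
 [ 0.47444409 -0.31352364]] [ 0.4995148  -0.22665561] [0.12772116 0.1287349 ]
tcp_pos [ 0.4996 -0.2243  0.1801]
```

{"name": "step_arm", "arguments": {"deltas": "1 0 0 -0.15 0 0 0;1 0 0 -0.3 0 0 0;1 0 0 -0.42 0 0 0;1 0 0 -0.467 0 0 0;1 0 0 -0.467 0 0 0;1 0 0 -0.467 0 0 0"}}

```text
time_s: 22.35
tcp_pos: [0.4998, -0.2259, 0.0414]
ee_rot: [0.001, 0.216, 0.976, -0.0]
contact_force: [-0.4, 0.4, -0.7]
finger_gap: 0.603
gripper_force: 76.1
```

{"name": "step_arm", "arguments": {"deltas": "1 0 0 -0.01 0 0 0;1 0 0 -0.02 0 0 0;1 0 0 -0.03 0 0 0;1 0 0 -0.035 0 0 0;1 0 0 -0.035 0 0 0"}}

```text
time_s: 22.98
tcp_pos: [0.4991, -0.2259, 0.0296]
ee_rot: [-0.0, 0.216, 0.976, -0.0]
contact_force: [1.0, -0.4, 0.0]
finger_gap: 0.608
gripper_force: 76.1
```

```bash
python3 st.py
```

```text
time_s 22.975
tcp_pos [ 0.4991 -0.2259  0.0296]
ee_rot [-1.000e-04  2.157e-01  9.765e-01 -0.000e+00]
contact_force [ 0.9859 -0.3605  0.0175]
moment [-0.0175 -0.0393 -0.0402]
gripper_force 76.092
finger_gap 0.6076
yaw 155.08492445553762
```

Not yet in contact; I'll go down in small steps until a light contact force shows.

{"name": "step_arm", "arguments": {"deltas": "1 0 0 -0.003 0 0 0;1 0 0 -0.004 0 0 0;1 0 0 -0.004 0 0 0"}}

```text
time_s: 23.35
tcp_pos: [0.4991, -0.2259, 0.0285]
ee_rot: [-0.0, 0.216, 0.976, -0.0]
contact_force: [0.2, -0.7, -0.9]
finger_gap: 0.605
gripper_force: 76.1
```

{"name": "step_arm", "arguments": {"deltas": "1 0 0 -0.002 0 0 0;1 0 0 -0.002 0 0 0;1 0 0 -0.002 0 0 0"}}

```text
time_s: 23.72
tcp_pos: [0.4992, -0.226, 0.0281]
ee_rot: [0.0, 0.216, 0.976, -0.0]
contact_force: [-1.7, -0.1, 6.5]
finger_gap: 0.604
gripper_force: 76.8
```

Contact is 6.5 N at TCP z 0.0281, as expected. I'll release and rise.

{"name": "step_arm", "arguments": {"deltas": "0.3 0 0 0 0 0 0;0.2 0 0 0 0 0 0;0 0 0 0 0 0 0;0 0 0 0 0 0 0;0 0 0 0 0 0 0;0 0 0 0 0 0 0"}}

```text
time_s: 24.48
tcp_pos: [0.4991, -0.2259, 0.0279]
ee_rot: [0.0, 0.216, 0.976, -0.0]
contact_force: [-1.0, 0.1, -0.1]
finger_gap: 1.001
gripper_force: 0.0
```

{"name": "step_arm", "arguments": {"deltas": "0 0 0 0.05 0 0 0;0 0 0 0.15 0 0 0;0 0 0 0.3 0 0 0;0 0 0 0.5 0 0 0;0 0 0 0.5 0 0 0;0 0 0 0.5 0 0 0"}}

```text
time_s: 25.22
tcp_pos: [0.4988, -0.226, 0.1782]
ee_rot: [0.0, 0.216, 0.976, -0.0]
contact_force: [-0.2, -0.5, -0.0]
finger_gap: 1.001
gripper_force: 0.0
```

```bash
python3 st.py|grep -E "tcp|time|gap"
python3 - <<'E'
from h import *
c=bot.camera("wrist")["pixels"][:,:,::-1];t=bot.camera("scene")["pixels"][:,:,::-1]
cv2.imwrite("pics/w6.png",np.hstack([cv2.resize(c[60:360,170:470],(400,400)),cv2.resize(t[190:350,180:340],(400,400),interpolation=2)]))
E
```

```text
time_s 25.225
tcp_pos [ 0.4988 -0.226   0.1782]
finger_gap 1.0005
```

View pics/w6.png

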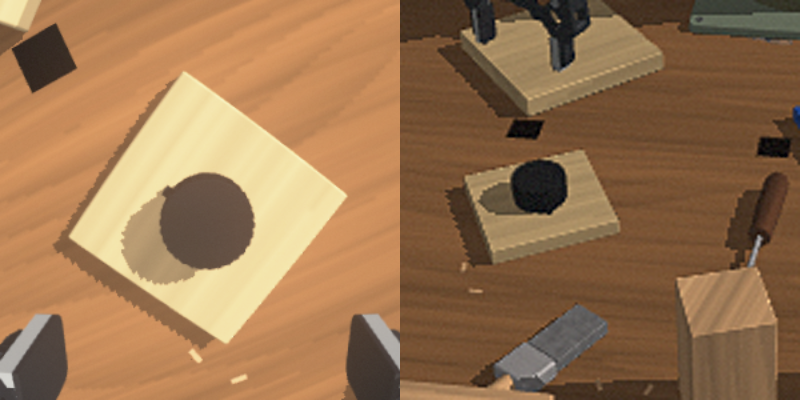

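The cap stands upright in the middle of the smaller plywood board (left crop (207,221), board centre about (208,215)), the fingers are clear, and the things in view have not moved.

```bash
python3 -c "from bench import bot; print(bot.sign_off())"
```

```text
the job is handed in; nothing more can be done
None
```

The job is handed in: the cap was broken loose, turned 99.6° until it touched its end stop, lifted straight off, and set open side down in the middle of the smaller plywood board, in about 25 s of the 72 s allowed.

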